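# Fasten the loose cover stud on the tablet counter

## Robot

A 6-joint arm with a two-finger parallel gripper is mounted at the origin on the work surface. World frame = base frame: x ahead of the robot, y to its left, z up, the work surface at z = 0. Lengths are in m, angles in rad, forces in N, time in s.
With the tool pointing down it reaches from about 0.25 to 0.775 m from the base axis. Payload 4 kg.
Tool frame: the origin (TCP) lies midway between the tips of the shut fingers; the grasp point (between the pads) lies grip_point_offset behind it (grip_point_offset is the distance from the TCP to the grasp point, in m); z points along the fingers, y is the line along which they close (so a half turn about z gives the same grasp; the last joint's range is limited). The gripper opens to 94 mm and grips with 3 to 60 N. Pads are 16 mm wide; open, the fingers measure 119 mm over their backs; the gripper's body (75 mm by 177 mm) begins 78 mm behind the grasp point.
Start: joints at [-1.378, 0.087, 1.371, -0, 1.684, -0.103], TCP at [0.16, -0.526, 0.206] pointing down, gripper open.
Joint ranges: [-3.1, 3.1], [-0.76, 2.03], [0.27, 2.55], [-1.08, 4.22], [0.17, 2.65], [-2.57, 2.57]. Speed limits (rad/s): [2.79, 2.79, 3.14, 3.14, 3.14, 3.14].

## Interface

Orientations are given as [roll, pitch, yaw] about the fixed x, y, z axes, in that order (R = Rz(yaw) Ry(pitch) Rx(roll)).
In Python, from bench import * gives the robot as it stands. The module is installed in compiled form; this text tells all that it offers.
- The arm moves only by the tool apply_moves, never from a script. Its argument "commands" is a list of rows, each a list of 7 numbers: the turn, a rotation vector about the world's x, y, z in rad, then the shift along the world's x, y, z in m, then the opening in per cent of the stroke, from 0 (shut) to 100 (fully open). In form: [[ax, ay, az, x, y, z, jaw], ...]. A call has exactly 5 rows; each row is the pose to reach, as a shift and turn from the pose commanded when the call began; what a row does not reach only later rows make up. A row lasts 1/10 s, in which the tool goes at most 50 mm and 8.59 degrees, less where a joint would pass 70% of its speed; a pose out of reach is approached as far as the arm can. A call with a gripper value outside its range is refused whole. The fingers move at their own pace and stop on an object; the grip force is fixed at half the most. Time passes only in rows, so rows that repeat a pose let the fingers close, or fill a call up. It gives the time, the measured TCP pose, the force, the opening and the grip force at its end, in the units of the state.
- get_obs(): the state, without advancing time (a new reading comes with each control period).
- snapshot(name): name is "scene" or "top" or "wrist"; returns a dict with "pixels" (480x640x3 uint8, red, green, blue), "vertical_fov" (degrees; the focal length in pixels is half the picture's height over the tangent of half this angle, whatever the lens; pixels are square), "cx", "cy" (the principal point, pixels), "rvec" (rotation vector, rad) and "tvec" (3), from world to camera coordinates, as OpenCV has them. Camera axes: x right, y down, z forward; pixel columns grow to the right and rows downward; lengths in m; the calibration is good to about 2 mm. A picture is of the moment at which its call begins. There is no depth.
- close_job(): hands the job in; it is judged then, once.
Trained networks look in the newest picture that a camera, given by its name, has taken for a name from the list of things; names that differ only in an ending like _2 or _b are one class to them, and where a whole thing is asked for, a point or a joint stands for the part that bears it (a point fixed in the world has none). Each returns a list of dicts, best first, with "score" (0 to 1); they miss things now and then, are a little off and sometimes report something else, mostly with a low value. They report only what shows in the picture. A call takes as long as a camera call.
- masks_of(camera, query): "mask" (480x640 bool, what is visible of it) and "extent" ([left, top, right, bottom] in pixels, round what is visible of it).
- place_of(camera, query): "pixel" ([column, row] in pixels: a listed point, or the origin of a listed thing).
The state is a dict: "time": time; "joint_positions": joint angles; "qvel": joint speeds; "joint_torque": joint torques, N m; "tool_pos": TCP position; "ee_rot": TCP orientation; "wrist_force": force on the tool from outside, world axes, zero at the start; "wrist_torque": the same for the moment, N m; "width": finger opening in m; "finger_force": force on a finger pad.
Only numpy, scipy, OpenCV 4.12 (cv2) and the standard library are available. Lean on these libraries where they do the work, as an engineer would, in place of code of your own. Each camera call takes 0.05 s, during which the arm holds its last target. There are 200 camera calls.

## Task

The cover of the white tablet-counting unit was cleaned and put back, but one of its two quarter-turn studs was left undone: it still stands up and its bar does not point at its white marks. Turn that stud clockwise (seen from above) in line with its marks and press it until it drops fully into its catch, then let go; leave the other stud fastened as it is.

Things in the scene. Friction and masses are not known exactly. Their poses are not given: they have to be found in the camera images.
- stud_crest (a point): Undone steel stud on the unit's dark cover (cover 85 mm above the table): an upright bar 46 long, 12 thick, 22 high (mm), dark coin slot along its crest, on a 52 mm round disc; pinch the bar's long sides from above. Point: middle of the bar's crest, on the vertical turning axis; x runs along the bar, z up. Crest 43.5 mm above the cover undone, 33.5 fastened. Fixed collar: 62 mm wide, 6 high.
- stud_turn (a joint): Turn of the undone stud in rad, growing clockwise seen from above. Starts at 0.1 to 0.5; at 1.571 the bar points at the two small white marks on opposite sides of the collar (along the cover's length); a stop lies at 1.65. It can drop only within about 0.2 of 1.571. Takes about 0.05 N m to turn and stays where it is left.
- stud_drop (a joint): How far the undone stud has gone down, in m: 0 standing up, 0.010 fully dropped (disc on the collar). A seal holds it at any height: it must be pushed down with about 4 N, and then stays. A catch plate blocks it while the bar is not in line with the marks.
- home_drop (a joint): The same reading (m) for the other, same-shaped stud, already fastened: 0.010, in line with its marks, its crest 10 mm lower than the undone one's; 220 mm away along the cover of the white unit (220 x 340 mm). Either place may hold the undone one. Leave alone.

How it is judged:
By the outcome, as a careful person would: the job done as asked, in the order asked, and still so for the second after the job is handed in, with the robot touching nothing.
It also fails if it takes over 32 s, if anything falls off the work surface, if the arm or the gripper's body presses on something with over 40 N, if the wrist force passes 120 N, or if a joint passes its speed limit or range.

## Working session

There is one attempt and no reset: what is moved stays moved. The work goes in short steps, Python scripts to look and compute and a tool call to move; the robot and the scene stay as the last step left them, time stands still between calls to the robot, and variables do not carry over. Pictures are saved under pics/ and viewed, at most 10 in all, crops included, and the job is handed in when it is done.

Besides the shell and the picture viewer there is one more tool, called after ">>>" by a JSON object that holds its "fn" and its "kwargs". apply_moves: Moves the arm, as the interface text tells. Its arguments: {"type":"object","properties":{"commands":{"type":"array"}},"required":["commands"]}

```bash
mkdir -p pics; cat > h.py <<'E'
from bench import *
import numpy as np, cv2
def cam(s):
    R=cv2.Rodrigues(np.array(s["rvec"],float))[0]; t=np.array(s["tvec"],float).ravel()
    f=240/np.tan(np.radians(s["vertical_fov"])/2); return R,t,f
def ray(s,p):
    R,t,f=cam(s); d=R.T@np.array([(p[0]-s["cx"])/f,(p[1]-s["cy"])/f,1]); return -R.T@t,d
def at_z(s,p,z):
    c,d=ray(s,p); return c+d*(z-c[2])/d[2]
def proj(s,X):
    R,t,f=cam(s); q=R@np.array(X)+t; return q[:2]/q[2]*f+[s["cx"],s["cy"]]
E
python3 - <<'E'
from h import *
o=get_obs();print(o)
ims=[]
for n in ["scene","top","wrist"]:
    s=snapshot(n); ims.append(s["pixels"]); print(n,{k:v for k,v in s.items() if k!="pixels"})
    for q in ["stud_crest","home_drop"]:
        for p in place_of(n,q)[:3] if q=="stud_crest" else []:
            print(q,p,at_z(s,p["pixel"],.1285),at_z(s,p["pixel"],.1185))
        for m in masks_of(n,q)[:3]: print(q,"mask",m["score"],m["extent"])
    cv2.imwrite(f"pics/{n}0.png",s["pixels"][:,:,::-1])
im=np.zeros((600,800,3),np.uint8)
for i,a in enumerate(ims):
    r,c=divmod(i,2); im[r*300:r*300+300,c*400:c*400+400]=cv2.resize(a,(400,300))[:,:,::-1]
cv2.imwrite("pics/all0.png",im)
import bench;print([x for x in dir(bench) if x[0]!='_'])
E
```

```text
{'time': 0.0, 'joint_positions': array([-1.37810970e+00,  8.79197329e-02,  1.37225821e+00,  3.68200583e-05,
        1.68357824e+00, -1.03131106e-01]), 'qvel': array([ 0.00045469, -0.00054634, -0.00049858, -0.00034344,  0.00115585,
        0.00068016]), 'joint_torque': array([-2.86756585e-04, -3.40186214e+01, -3.02427721e+01,  7.17862090e-02,
        3.31202452e-02, -1.54634722e-04]), 'tool_pos': array([ 0.16022337, -0.52557272,  0.20432144]), 'ee_rot': array([-3.13944439e+00, -2.59131910e-04,  2.95821560e-01]), 'wrist_force': array([-0.2440622 ,  0.71652717, -0.32053553]), 'wrist_torque': array([-0.03477721, -0.00787129,  0.02886231]), 'finger_force': 0.0, 'width': 0.09388432750796394}
scene {'vertical_fov': 44.08682506792157, 'cx': 315.20185591892067, 'cy': 237.8972345777529, 'rvec': array([ 2.4240364 ,  0.95040683, -0.25999371]), 'tvec': array([-0.44322485, -0.23412449,  1.05090049])}
stud_crest {'pixel': [139.7, 358.2], 'score': 0.56} [ 0.52874809 -0.2145373   0.1285    ] [ 0.52400616 -0.21379939  0.1185    ]
stud_crest mask 0.64 [123.8, 341.6, 165.0, 393.2]
home_drop mask 0.93 [301.0, 278.9, 340.8, 318.1]
top {'vertical_fov': 56.220558562111584, 'cx': 322.1616817415148, 'cy': 232.55351402217653, 'rvec': array([ 2.14224858, -2.13789793,  0.09896067]), 'tvec': array([0.05394146, 0.61828264, 0.76101099])}
stud_crest {'pixel': [497.0, 280.2], 'score': 0.97} [ 0.53277955 -0.21811069  0.1285    ] [ 0.53299998 -0.22159616  0.1185    ]
stud_crest mask 0.55 [476.9, 262.9, 505.4, 299.6]
home_drop mask 0.84 [347.5, 215.6, 379.6, 244.7]
wrist {'vertical_fov': 66.6295550960076, 'cx': 317.08548014921706, 'cy': 239.42148884215578, 'rvec': array([-2.35284834,  1.74368643,  0.2220181 ]), 'tvec': array([-0.55085482, -0.0253733 ,  0.39157856])}
['IKError', 'close_job', 'get_obs', 'grip_point_offset', 'masks_of', 'place_of', 'snapshot']
```

View pics/all0.png

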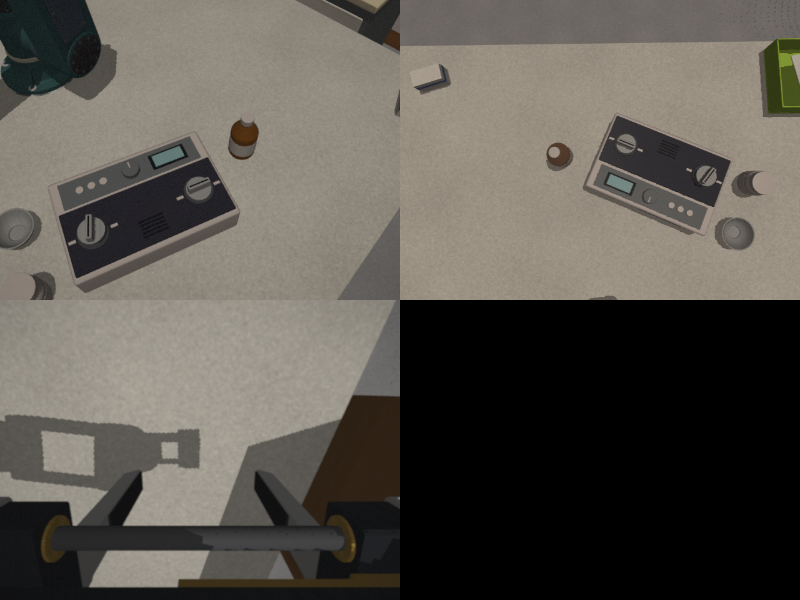

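```bash
python3 - <<'E'
from h import *
out=[]
for n in ["top","scene"]:
    s=snapshot(n)
    # rectified map at crest height: x right, y up, 120 mm wide about (.532,-.217)
    for z in (.1285,.091):
        g=np.array([[proj(s,[.532+(u-200)*.0003,-.217-(v-150)*.0003,z]) for u in range(400)] for v in range(300)],np.float32)
        out.append(cv2.remap(s["pixels"],g,None,cv2.INTER_CUBIC)[:,:,::-1])
    h=masks_of(n,"home_drop")[0]["extent"]; print(n,at_z(s,[(h[0]+h[2])/2,(h[1]+h[3])/2],.105))
im=np.vstack([np.hstack(out[:2]),np.hstack(out[2:])])
cv2.imwrite("pics/rect.png",im)
E
```

```text
top [ 0.61238427 -0.01309415  0.105     ]
scene [ 0.62254416 -0.01508173  0.105     ]
```

View pics/rect.png

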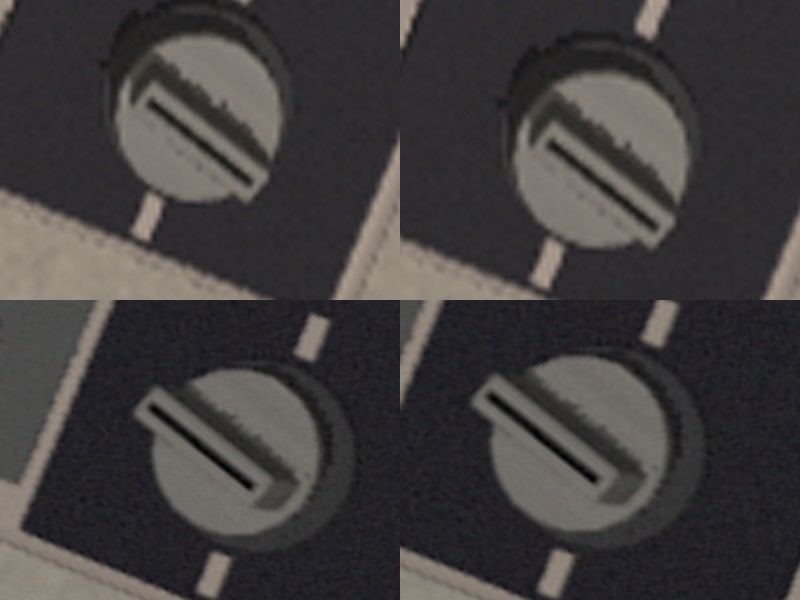

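The undone stud is at about (0.532, -0.2155): its slot runs at about -39° in world, and the marks run at about 68°. So the stud turns about 1.27 rad clockwise, with start reading about 0.30. I'll approach with joint 6 at about -73°, so it ends near 0.

>>> {"fn": "apply_moves", "kwargs": {"commands": [[0,0,0.14,0.01,0.01,0.03,45],[0,0,0.28,0.035,0.03,0.055,45],[0,0,0.42,0.06,0.05,0.06,45],[0,0,0.56,0.09,0.075,0.06,45],[0,0,0.7,0.12,0.1,0.06,45]]}}

```text
time: 1.3
tool_pos: [0.2812, -0.4255, 0.2661]
ee_rot: [3.14, 0.001, 1.001]
wrist_force: [-0.1, -0.7, -0.2]
width: 0.0572
finger_force: 0.0
```

>>> {"fn": "apply_moves", "kwargs": {"commands": [[0,0,0.14,0.03,0.025,0,45],[0,0,0.28,0.06,0.05,0,45],[0,0,0.42,0.09,0.075,0,45],[0,0,0.56,0.12,0.1,0,45],[0,0,0.7,0.15,0.125,0,45]]}}

```text
time: 1.8
tool_pos: [0.4314, -0.2999, 0.2657]
ee_rot: [3.141, 0.0, 1.702]
wrist_force: [0.4, -0.8, -1.1]
width: 0.0424
finger_force: 0.0
```

>>> {"fn": "apply_moves", "kwargs": {"commands": [[0,0,0.15,0.025,0.02,0,45],[0,0,0.3,0.05,0.04,0,45],[0,0,0.45,0.075,0.06,0,45],[0,0,0.6,0.09,0.075,0,45],[0,0,0.75,0.102,0.085,0,45]]}}

```text
time: 2.3
tool_pos: [0.5334, -0.2147, 0.2653]
ee_rot: [3.141, -0.0, 2.454]
wrist_force: [0.1, -0.9, -0.5]
width: 0.042
finger_force: 0.0
```

```bash
python3 - <<'E'
from h import *
s=snapshot("wrist"); cv2.imwrite("pics/w1.png",s["pixels"][:,:,::-1])
for p in place_of("wrist","stud_crest")[:3]: print(p,at_z(s,p["pixel"],.1285))
o=get_obs();print(o["time"],o["tool_pos"],o["ee_rot"],o["width"],o["joint_positions"],grip_point_offset)
s=snapshot("top")
for p in place_of("top","stud_crest")[:3]: print(p,at_z(s,p["pixel"],.1285))
E
```

```text
{'pixel': [317.4, 228.3], 'score': 0.77} [ 0.53411627 -0.21472954  0.1285    ]
2.4 [ 0.53338356 -0.21477551  0.26507474] [ 3.14117122e+00 -6.00851348e-04  2.44834945e+00] 0.04206242226354189 [-4.81726673e-01  1.40457785e-01  1.19516453e+00  5.53485049e-04
  1.80646929e+00 -1.35915057e+00] 0.0188
{'pixel': [495.6, 281.6], 'score': 0.83} [ 0.53062359 -0.21588243  0.1285    ]
```

View pics/w1.png

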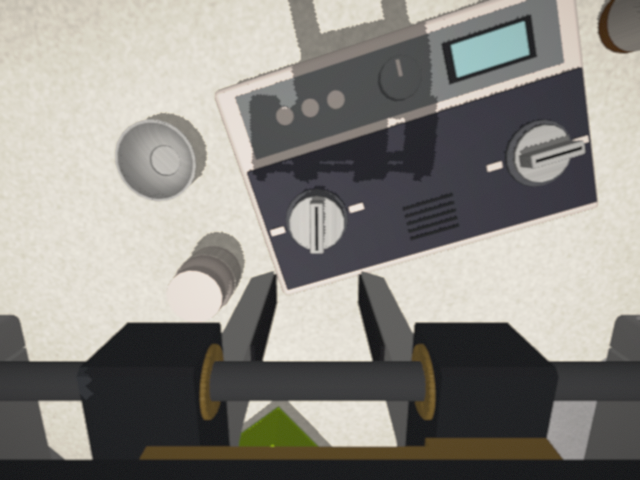

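The wrist picture shows the undone stud's slot vertical at (317, 200–250), square to the finger closing line, with its marks at (277, 232) and (356, 208). The far stud at (550, 155) is in line with its marks. I'll descend with a small correction.

>>> {"fn": "apply_moves", "kwargs": {"commands": [[0,0,0,-0.0005,0,-0.04,45],[0,0,0,-0.0005,0,-0.08,45],[0,0,0,-0.0005,0,-0.115,45],[0,0,0,-0.0005,0,-0.14,45],[0,0,0,-0.0005,0,-0.153,45]]}}

```text
time: 3.0
tool_pos: [0.5296, -0.2164, 0.1096]
ee_rot: [-3.14, -0.005, 2.442]
wrist_force: [-0.6, -0.3, 0.3]
width: 0.0422
finger_force: 0.0
```

>>> {"fn": "apply_moves", "kwargs": {"commands": [[0,0,0,0,0,0,0],[0,0,0,0,0,0,0],[0,0,0,0,0,0,0],[0,0,0,0,0,0,0],[0,0,0,0,0,0,0]]}}

```text
time: 3.5
tool_pos: [0.5335, -0.216, 0.1146]
ee_rot: [3.139, 0.004, 2.446]
wrist_force: [2.4, 1.3, 4.0]
width: 0.0123
finger_force: 30.0
```

```bash
python3 - <<'E'
from h import *
s=snapshot("wrist"); cv2.imwrite("pics/w2.png",s["pixels"][:,:,::-1])
o=get_obs();print(o)
E
```

```text
{'time': 3.55, 'joint_positions': array([-0.48425154,  0.17479947,  1.45421591,  0.00162288,  1.50819703,
       -1.35972838]), 'qvel': array([ 0.0024789 ,  0.00124522,  0.00241011, -0.00220702, -0.00411517,
       -0.0005509 ]), 'joint_torque': array([-1.53054804e+00, -3.47899354e+01, -2.70968986e+01, -8.82337131e-01,
        4.63793781e-01,  1.91617763e-02]), 'tool_pos': array([ 0.53348119, -0.21603056,  0.11451587]), 'ee_rot': array([3.1390908 , 0.00394353, 2.44617026]), 'wrist_force': array([3.7239766 , 1.92725235, 3.45062383]), 'wrist_torque': array([ 0.29552982, -0.57015478,  0.00428562]), 'finger_force': 29.9855375289917, 'width': 0.01154413669905667}
```

View pics/w2.png

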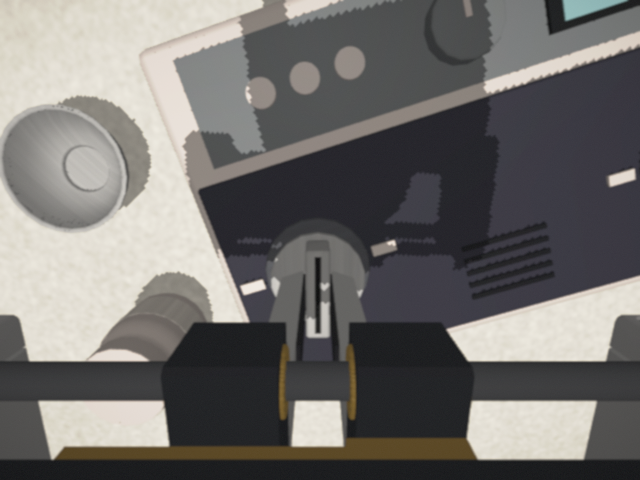

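The bar is pinched along its slot at (318, 295), with the opening at 11.5 mm. Next I turn it clockwise.

>>> {"fn": "apply_moves", "kwargs": {"commands": [[0,0,-0.1,0.001,0.001,0,0],[0,0,-0.22,0.001,0.001,0,0],[0,0,-0.34,0.001,0.001,0,0],[0,0,-0.46,0.001,0.001,0,0],[0,0,-0.58,0.001,0.001,0,0]]}}

```text
time: 4.05
tool_pos: [0.5329, -0.2164, 0.1141]
ee_rot: [-3.141, 0.003, 1.861]
wrist_force: [-1.2, -0.5, 4.7]
width: 0.0112
finger_force: 30.0
```

>>> {"fn": "apply_moves", "kwargs": {"commands": [[0,0,-0.12,0,0,0,0],[0,0,-0.26,0,0,0,0],[0,0,-0.4,0,0,0,0],[0,0,-0.54,0,0,0,0],[0,0,-0.69,0,0,0,0]]}}

```text
time: 4.55
tool_pos: [0.5318, -0.2163, 0.1134]
ee_rot: [-3.141, 0.003, 1.169]
wrist_force: [-3.6, -1.6, 2.5]
width: 0.0117
finger_force: 30.0
```

```bash
python3 - <<'E'
from h import *
s=snapshot("wrist"); cv2.imwrite("pics/w3.png",s["pixels"][:,:,::-1])
o=get_obs();print(o)
E
```

```text
{'time': 4.6, 'joint_positions': array([-0.48302606,  0.17635689,  1.45478979, -0.00311571,  1.51091129,
       -0.07742167]), 'qvel': array([-1.53355719e-03,  1.87465482e-04,  1.46869973e-03,  2.66255031e-03,
       -3.28107948e-03, -2.97973306e-01]), 'joint_torque': array([  1.44289467, -35.15566707, -28.7031877 ,   1.02370296,
        -0.68374828,   0.34201853]), 'tool_pos': array([ 0.5318348 , -0.21624722,  0.113341  ]), 'ee_rot': array([-3.14088790e+00,  3.06471156e-03,  1.16538022e+00]), 'wrist_force': array([-3.89635279, -1.42135324,  3.77652312]), 'wrist_torque': array([-0.33543524,  0.56434915, -0.01245587]), 'finger_force': 29.99623328447342, 'width': 0.011468066344496423}
```

View pics/w3.png

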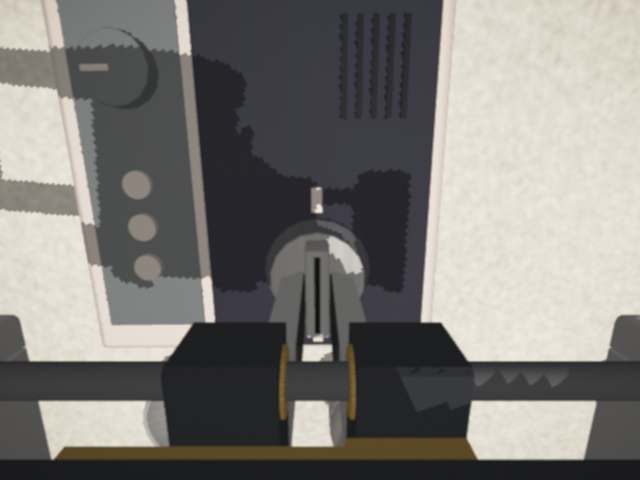

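The bar points straight at the mark at (317, 200). Now I press it down.

>>> {"fn": "apply_moves", "kwargs": {"commands": [[0,0,0,-0.001,-0.0005,-0.003,0],[0,0,0,-0.001,-0.0005,-0.006,0],[0,0,0,-0.001,-0.0005,-0.008,0],[0,0,0,-0.001,-0.0005,-0.01,0],[0,0,0,-0.001,-0.0005,-0.012,0]]}}

```text
time: 5.1
tool_pos: [0.532, -0.2164, 0.1044]
ee_rot: [3.139, 0.002, 1.177]
wrist_force: [-8.4, 0.4, 22.9]
width: 0.0117
finger_force: 30.1
```

>>> {"fn": "apply_moves", "kwargs": {"commands": [[0,0,0,0,0,-0.001,0],[0,0,0,0,0,-0.002,0],[0,0,0,0,0,-0.002,0],[0,0,0,0,0,-0.002,0],[0,0,0,0,0,-0.002,0]]}}

```text
time: 5.6
tool_pos: [0.5321, -0.2164, 0.1043]
ee_rot: [3.138, 0.002, 1.177]
wrist_force: [-8.5, 1.4, 21.5]
width: 0.0115
finger_force: 30.1
```

>>> {"fn": "apply_moves", "kwargs": {"commands": [[0,0,0,0,0,-0.001,0],[0,0,0,0,0,-0.002,0],[0,0,0,0,0,-0.002,0],[0,0,0,0,0,-0.002,0],[0,0,0,0,0,-0.002,0]]}}

```text
time: 6.1
tool_pos: [0.5322, -0.2165, 0.1042]
ee_rot: [3.137, 0.002, 1.177]
wrist_force: [-11.3, 2.2, 29.7]
width: 0.0117
finger_force: 30.1
```

```bash
python3 - <<'E'
from h import *
s=snapshot("wrist"); cv2.imwrite("pics/w4.png",s["pixels"][:,:,::-1])
print(get_obs()["tool_pos"])
E
```

```text
[ 0.53217758 -0.21646749  0.10421185]
```

View pics/w4.png

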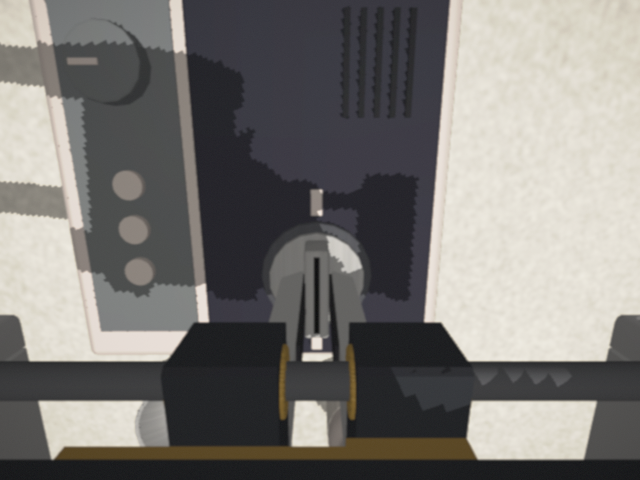

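It has hit a hard stop after about 10 mm of travel. I'll unload, open and lift away.

>>> {"fn": "apply_moves", "kwargs": {"commands": [[0,0,0,0,0,0.003,0],[0,0,0,0,0,0.004,0],[0,0,0,0,0,0.004,45],[0,0,0,0,0,0.004,45],[0,0,0,0,0,0.004,45]]}}

```text
time: 6.65
tool_pos: [0.5316, -0.215, 0.0991]
ee_rot: [-3.14, -0.001, 1.177]
wrist_force: [0.3, -0.5, 0.8]
width: 0.0325
finger_force: 0.0
```

>>> {"fn": "apply_moves", "kwargs": {"commands": [[0,0,0,0,0,0,45],[0,0,0,0,0,0.01,45],[0,0,0,0,0,0.04,45],[0,0,0,0,0,0.08,45],[0,0,0,0,0,0.12,45]]}}

```text
time: 7.15
tool_pos: [0.5315, -0.2154, 0.2218]
ee_rot: [-3.141, -0.0, 1.176]
wrist_force: [0.7, -0.9, -0.0]
width: 0.042
finger_force: 0.0
```

>>> {"fn": "apply_moves", "kwargs": {"commands": [[0,0,0,-0.03,-0.02,0,45],[0,0,0,-0.07,-0.05,0,45],[0,0,0,-0.1,-0.08,0,45],[0,0,0,-0.14,-0.11,0,45],[0,0,0,-0.16,-0.13,0,45]]}}

```text
time: 7.65
tool_pos: [0.3694, -0.3471, 0.2214]
ee_rot: [3.141, 0.001, 1.174]
wrist_force: [-0.5, -0.3, -0.3]
width: 0.0427
finger_force: 0.0
```

```bash
python3 - <<'E'
from h import *
out=[]; S={}
for n in ["top","scene"]:
    s=snapshot(n); S[n]=s
    for c in ((.532,-.2155),(.6135,-.0115)):
        g=np.array([[proj(s,[c[0]+(u-200)*.0003,c[1]-(v-150)*.0003,.1185]) for u in range(400)] for v in range(300)],np.float32)
        out.append(cv2.remap(s["pixels"],g,None,cv2.INTER_CUBIC)[:,:,::-1])
cv2.imwrite("pics/rect2.png",np.vstack([np.hstack(out[:2]),np.hstack(out[2:])]))
print(get_obs()["wrist_force"],get_obs()["time"])
ps=[(place_of(n,"stud_crest"),S[n]) for n in S]
A=[];b=[]
for p,s in ps:
    if p:
        c,d=ray(s,p[0]["pixel"]); d/=np.linalg.norm(d); P=np.eye(3)-np.outer(d,d);A.append(P);b.append(P@c);print(p[0])
print(np.linalg.solve(sum(A),sum(b)))
E
```

```text
[ 0.61415183  0.57146967 -0.2264572 ] 7.75
{'pixel': [494.0, 279.7], 'score': 0.91}
{'pixel': [142.1, 360.8], 'score': 0.71}
[ 0.53322897 -0.21421502  0.12784433]
```

View pics/rect2.png

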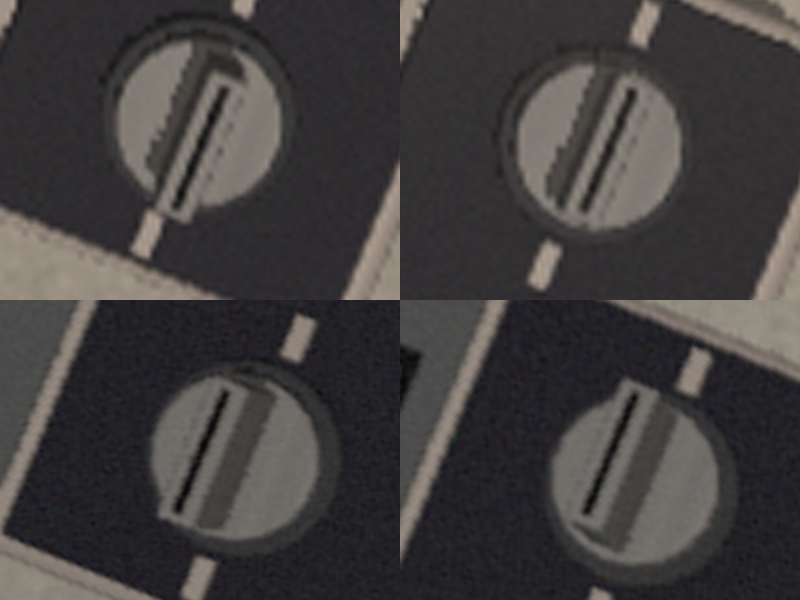

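Bar is aligned and the heights agree with the fastened stud to within about 2 mm. With plenty of time left, I'll press the crest once with shut fingers to confirm the drop is full.

>>> {"fn": "apply_moves", "kwargs": {"commands": [[0,0,0,0.03,0.025,0,0],[0,0,0,0.07,0.055,0,0],[0,0,0,0.11,0.09,0,0],[0,0,0,0.14,0.115,0,0],[0,0,0,0.162,0.131,0,0]]}}

```text
time: 8.35
tool_pos: [0.5367, -0.2102, 0.2205]
ee_rot: [3.141, -0.002, 1.181]
wrist_force: [-0.3, -0.8, 0.5]
width: 0.0056
finger_force: 0.0
```

>>> {"fn": "apply_moves", "kwargs": {"commands": [[0,0,0,0,0,-0.03,0],[0,0,0,0,0,-0.06,0],[0,0,0,0,0,-0.08,0],[0,0,0,0,0,-0.09,0],[0,0,0,0,0,-0.093,0]]}}

```text
time: 8.85
tool_pos: [0.5339, -0.2131, 0.1262]
ee_rot: [-3.139, -0.001, 1.178]
wrist_force: [-0.1, -0.2, 0.2]
width: 0.0007
finger_force: 0.0
```

>>> {"fn": "apply_moves", "kwargs": {"commands": [[0,0,0,0,0,-0.002,0],[0,0,0,0,0,-0.004,0],[0,0,0,0,0,-0.006,0],[0,0,0,0,0,-0.008,0],[0,0,0,0,0,-0.01,0]]}}

```text
time: 9.35
tool_pos: [0.5343, -0.215, 0.1186]
ee_rot: [3.14, 0.0, 1.175]
wrist_force: [-1.1, 1.2, 8.6]
width: 0.0009
finger_force: 4.1
```

>>> {"fn": "apply_moves", "kwargs": {"commands": [[0,0,0,0,0,-0.001,0],[0,0,0,0,0,-0.002,0],[0,0,0,0,0,-0.003,0],[0,0,0,0,0,-0.003,0],[0,0,0,0,0,-0.003,0]]}}

```text
time: 9.85
tool_pos: [0.5345, -0.2151, 0.1186]
ee_rot: [3.138, 0.0, 1.176]
wrist_force: [-3.6, 2.6, 11.3]
width: 0.0007
finger_force: 6.0
```

>>> {"fn": "apply_moves", "kwargs": {"commands": [[0,0,0,0,0,0.02,0],[0,0,0,0,0,0.05,0],[0,0,0,0,0,0.08,0],[0,0,0,0,0,0.11,0],[0,0,0,0,0,0.12,0]]}}

```text
time: 10.35
tool_pos: [0.5351, -0.2154, 0.2387]
ee_rot: [3.135, 0.001, 1.176]
wrist_force: [1.3, 0.2, 0.6]
width: 0.0006
finger_force: 0.0
```

The crest sits at 118.6 mm under 11 N, and the fastened height is 118.5 mm, so the stud is fully down.

```bash
python3 -c "
from bench import *
print(close_job())"
```

```text
the job is handed in; nothing more can be done
None
```

The undone stud is turned clockwise into line with its marks and pressed fully down (crest measured at 118.6 mm, fastened height 118.5 mm); it was let go, the other stud was left alone, and the job was handed in at about 10.4 s.

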